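# Lock the defibrillator into its cart dock for transport

### The job

The defibrillator has to be locked into its docking base before the cart is moved. Swing the dock's lever over to the green-marked notch so that it clicks in and stays there by itself when you let go of it; then take the red-headed pin out of its parking hole and push it through the eye of the lever and the hole in the deck beneath until its shoulder sits down on the lever, and let go. Leave the blue-headed pin parked and everything else on the cart where it stands.

Things in the scene. Friction and masses are not known exactly. Their poses are not given: they have to be found in the camera images.
- dock: White fixed docking base, 264 mm deep, 317 wide, with a sloped grey deck at its front and the white-blue defibrillator (240 wide, to 290 above the table) behind. Origin: on the table under the lever's pivot; z up, x level from front to back, y level along the front. Defibrillator's vertical front face at x 50 mm, and it spans y -148 to 92.
- deck_pivot (a point): Where the lever's pivot axis meets the deck surface (98 mm above the table). z: square out of the deck, 30 degrees from vertical, leaning to the dock's front; x: straight up the slope towards the defibrillator; y: level. The deck spans x from -140 (front edge, 28 mm above the table) to 25 mm and y from -124 to 114 mm.
- quadrant: Steel arc with three notches in its outer rim, on the deck (same origin and axes as deck_pivot): outer radius 80 mm, 9 mm high. Coloured bars lie under the knob's path at radius 90 to 132 mm: red at lever angle -0.5, yellow at 0, green (lock) at +0.5 rad. Three 15 mm index holes go through the deck at radius 55 mm at the same angles.
- lever (a joint): Lever angle (rad) about deck_pivot's z; at a the knob is at x -115 cos a, y -115 sin a mm. Notches: -0.5 red, 0 yellow, +0.5 green; stops -0.65 and 0.70. Starts anywhere from -0.6 to 0.05. A spring ball drops into the notches and centres the lever if it is let go within 0.05 rad of one; 12 to 15 N at the knob takes it out; between notches 1 to 2 N moves it and it stays where left.
- lever_knob (a point): Middle of the lever's black knob with a white band: a round grip, 28 mm diameter, 40 mm tall, axis square to the deck, from 24 to 64 mm above the deck surface (this point at 44 mm), 115 mm from the pivot. The grip turns freely on its stem. z: square out of the deck; x: along the lever from knob to pivot.
- lever_eye (a point): Centre of the eye, a 14.5 mm through hole in the steel part of the lever's flat bar, at the bar's upper face: 22 mm above the deck surface, 55 mm from the pivot on the line to the knob. The bar is 12 mm thick (10 mm gap under it), 22 to 34 mm wide. Axes as lever_knob: the hole runs along z.
- lock_hole (a point): Centre of the mouth, on the deck surface, of the 15 mm hole that lies under the lever eye when the lever is in the green notch (radius 55 mm, lever angle +0.5). It runs 40 mm deep, square to the deck. Axes as deck_pivot.
- lock_pin: Red-headed quick-release pin, 103 mm, 90 g. Origin: centre of its shoulder's underside; z towards the head. 12 mm steel shank reaches 55 mm below it, tip tapered; shoulder disc 30 mm wide, 6 thick; round grip 22 mm wide from 6 to 44 mm. Starts upright in a parking hole, origin 100 mm above the table. Pushed home its origin is at lever_eye, z along lever_eye's z.
- spare_pin: Blue-headed pin, same shape, size and origin as the red one; it stays. The two stand in vertical holes (12 mm pin, 14.5 mm hole, 62 deep) of the white parking block at the deck's +y side: dock x -95 and -30 mm, y 133 mm, so 65 mm apart along dock x: close the fingers along dock y. Block: level top 100 mm above the table, y 101 to 165 mm.
- sanitizer: Bystander: white bottle with a blue cap, 60 mm across, 150 mm tall, on the table. Origin: centre of its foot.
- steel_bowl: Bystander: steel bowl, 130 mm across, 45 mm tall. Origin: centre of its foot.
- torch: Bystander: aluminium torch lying down, 130 mm long, 27 mm thick. Origin on the table under its middle.
- tape_roll: Bystander: roll of white tape lying flat, 72 mm across, 25 mm high. Origin: centre of its underside.
- drug_carton: Bystander: white carton with an orange band, 110 x 65 x 35 mm. Origin: centre of its underside.
- specimen_jar: Bystander: clear jar with a yellow lid, 60 mm across, 75 mm tall. Origin: centre of its foot.
Mind the look-alikes: they are no part of the job. Several things have the shape of the lock_pin; the one meant has the colours described above.

How it is judged:
By the outcome, as a careful person would: the job done as asked, in the order asked, and still so for the second after the job is handed in, with the robot touching nothing.
It also fails if it takes over 53 s, if anything falls off the work surface, if the arm or the gripper's body presses on something with over 40 N, if the wrist force passes 120 N, or if a joint passes its speed limit or range.

### The arm

A 6-joint arm with a two-finger parallel gripper is mounted at the origin on the work surface. World frame = base frame: x ahead of the robot, y to its left, z up, the work surface at z = 0. Lengths are in m, angles in rad, forces in N, time in s.
With the tool pointing down it reaches from about 0.25 to 0.775 m from the base axis. Payload 4 kg.
Tool frame: the origin (TCP) lies at the centre of the arm's flange, where the gripper is bolted on; the fingertips stand 199 mm ahead of it and the grasp point (between the pads) lies 180 mm ahead of it; z points along the fingers, y is the line along which they close (so a half turn about z gives the same grasp; the last joint's range is limited). The gripper opens to 94 mm and grips with 3 to 60 N. Pads are 16 mm wide; open, the fingers measure 119 mm over their backs; the gripper's body (75 mm by 177 mm) begins 78 mm behind the grasp point.
Start: joints at [-1.352, 0.087, 1.371, -0, 1.684, -0.103], TCP at [0.174, -0.522, 0.405] pointing down, gripper open.
Joint ranges: [-3.1, 3.1], [-0.76, 2.03], [0.27, 2.55], [-1.08, 4.22], [0.17, 2.65], [-2.57, 2.57]. Speed limits (rad/s): [2.79, 2.79, 3.14, 3.14, 3.14, 3.14].

### API

Orientations are given as [roll, pitch, yaw] about the fixed x, y, z axes, in that order (R = Rz(yaw) Ry(pitch) Rx(roll)).
In Python, from bench import robot, eyes, models gives the robot as it stands.
- The arm moves only by the tool step_arm, never from a script. Its argument "commands" is a list that holds one entry, the list of rows, each a list of 7 numbers: the shift along the tool's x, y, z in mm, then the turn, a rotation vector about the tool's x, y, z in rad, then the finger opening in mm, from 0 to 94. In form: [[[tx, ty, tz, wx, wy, wz, gripper], ...]]. A call has 1 to 20 rows; each row shifts and turns the commanded pose from where the row before left it, along the tool's axes as they then stand; what a row does not reach is not made up. A row lasts 1/8 s, in which the tool goes at most 62.5 mm and 10.7 degrees, less where a joint would pass 70% of its speed; a pose out of reach is approached as far as the arm can. A call is refused whole if a number of a shift passes 62.5 or a number of a turn 0.188, either way. A call with a gripper value outside its range is refused whole. The fingers move at their own pace and stop on an object; the grip force is fixed at half the most. Time passes only in rows, so rows that do not move let the fingers close. It gives the time, the measured TCP pose, the force, the opening and the grip force at its end, in the units of the state.
- robot.get_obs(): the state, without advancing time (a new reading comes with each control period).
- eyes.snapshot(name): name is "side" or "top" or "wrist"; returns a dict with "color" (384x512x3 uint8, red, green, blue), "camera_matrix" (3x3 intrinsics, pixels), "eye" and "rotation" of the camera in the world; the wrist camera has in their place "tool_from_camera" (4x4, takes a point from camera to tool coordinates, whose origin is the TCP and whose axes are the flange's). Camera axes: x right, y up, looking along -z (the intrinsics and any distortion apply to the point x, -y, -z); pixel columns grow to the right and rows downward; lengths in m; the calibration is good to about 2 mm. A picture is of the moment at which its call begins: read the wrist's pose just before it. There is no depth.
- robot.close_job(): hands the job in; it is judged then, once.
Trained networks look in a picture, given as the dict that the camera call returned (one of the last four; its "shot" number tells which), for a name from the list of things; names that differ only in an ending like _2 or _b are one class to them, and where a whole thing is asked for, a point or a joint stands for the part that bears it (a point fixed in the world has none). Each returns a list of dicts, best first, with "confidence" (0 to 1); they miss things now and then, are a little off and sometimes report something else, mostly with a low value. They report only what shows in the picture. A call takes as long as a camera call. They do not tell look-alikes from the thing itself.
- models.masks_of(picture, query): "mask" (384x512 bool, what is visible of it) and "xy" ([column, row] in pixels, amid what is visible of it).
- models.tip_of(picture, query): "xy" ([column, row] in pixels: a listed point, or the origin of a listed thing).
The state is a dict: "time": time; "joint_positions": joint angles; "qvel": joint speeds; "joint_torque": joint torques, N m; "tool_pos": TCP position; "ee_rot": TCP orientation; "wrist_force": force on the tool from outside, world axes, zero at the start; "wrist_torque": the same for the moment, N m; "width": finger opening in m; "finger_force": force on a finger pad.
Only numpy, scipy, OpenCV 4.12 (cv2) and the standard library are available. Lean on these libraries where they do the work, as an engineer would, in place of code of your own. Each camera call takes 0.05 s, during which the arm holds its last target. There are 200 camera calls.

## Working session

There is one attempt and no reset: what is moved stays moved. The work goes in short steps, Python scripts to look and compute and a tool call to move; the robot and the scene stay as the last step left them, time stands still between calls to the robot, and variables do not carry over. Pictures are saved under pics/ and viewed, at most 10 in all, crops included, and the job is handed in when it is done.

Besides the shell and the picture viewer there is one more tool, called after ">>>" as a command line: name --argument value ..., lists and objects as JSON in quotes. step_arm: Moves the arm, as the interface text tells. Its arguments: {"type":"object","properties":{"commands":{"type":"array"}},"required":["commands"]}

```bash
mkdir -p pics; ls
cat > h.py <<'E'
import numpy as np,cv2
from bench import robot,eyes,models
from scipy.spatial.transform import Rotation as R
def cam(p,obs=None):
    K=np.array(p["camera_matrix"])
    if "tool_from_camera" in p:
        T=np.array(p["tool_from_camera"]);Rt=R.from_euler('xyz',obs["ee_rot"]).as_matrix()
        return K,Rt@T[:3,3]+np.array(obs["tool_pos"]),Rt@T[:3,:3]
    return K,np.array(p["eye"]),np.array(p["rotation"])
def ray(c,xy):
    K,e,Q=c; u=np.linalg.solve(K,[xy[0],xy[1],1.]); return e,Q@(u*[1,-1,-1])
def atz(c,xy,z):
    e,d=ray(c,xy); return e+d*(z-e[2])/d[2]
def proj(c,P):
    K,e,Q=c; v=(np.atleast_2d(P)-e)@Q*[1,-1,-1]; w=v@K.T; return w[:,:2]/w[:,2:]
def tri(rs):
    A=0;b=0
    for e,d in rs:
        d=d/np.linalg.norm(d);M=np.eye(3)-np.outer(d,d);A=A+M;b=b+M@e
    return np.linalg.solve(A,b)
def save(p,n): cv2.imwrite(f"pics/{n}.png",cv2.cvtColor(p["color"],cv2.COLOR_RGB2BGR))
E
python3 - <<'E'
from h import *
o=robot.get_obs();print(o["time"],o["tool_pos"],o["ee_rot"],o["wrist_force"])
ps={n:eyes.snapshot(n) for n in("side","top")}
im=np.hstack([p["color"] for p in ps.values()])
for n,p in ps.items():
    print(n,[k for k in p],p["eye"])
    for q in["dock","deck_pivot","lever_knob","lever_eye","lock_hole","lock_pin","spare_pin","sanitizer","steel_bowl","drug_carton"]:
        r=models.tip_of(p,q);print(q,[(np.round(x["xy"]).tolist(),round(x["confidence"],2)) for x in r[:3]])
    save(p,n)
cv2.imwrite("pics/both.png",cv2.cvtColor(np.vstack([p["color"] for p in ps.values()]),cv2.COLOR_RGB2BGR)[:,:])
E
```

```text
pics
0.0 [ 0.1738999  -0.52165725  0.40349857] [-3.13938035e+00 -1.89093497e-04  3.21813205e-01] [0.46056949 0.71973747 0.19356862]
side ['color', 'camera_matrix', 'eye', 'rotation', 'shot'] [1.19884013 0.73442262 0.84032373]
dock [([262.0, 249.0], 0.96), ([147.0, 203.0], 0.74)]
deck_pivot [([258.0, 229.0], 0.67), ([253.0, 178.0], 0.43)]
lever_knob [([220.0, 209.0], 0.74)]
lever_eye [([242.0, 221.0], 0.75), ([140.0, 173.0], 0.49)]
lock_hole [([238.0, 231.0], 0.8)]
lock_pin [([210.0, 193.0], 0.69), ([231.0, 176.0], 0.66), ([247.0, 169.0], 0.56)]
spare_pin [([274.0, 185.0], 0.66), ([207.0, 144.0], 0.24)]
sanitizer [([141.0, 173.0], 0.64), ([425.0, 244.0], 0.62), ([272.0, 185.0], 0.44)]
steel_bowl [([205.0, 146.0], 0.9), ([220.0, 210.0], 0.28)]
drug_carton [([169.0, 159.0], 0.58), ([145.0, 202.0], 0.26)]
top ['color', 'camera_matrix', 'eye', 'rotation', 'shot'] [ 0.21945294 -0.02508708  1.32071318]
dock [([214.0, 178.0], 0.7)]
deck_pivot [([206.0, 156.0], 0.64)]
lever_knob [([250.0, 158.0], 0.87)]
lever_eye [([229.0, 155.0], 0.79), ([112.0, 287.0], 0.43)]
lock_hole [([216.0, 152.0], 0.85)]
lock_pin [([293.0, 228.0], 0.62), ([290.0, 174.0], 0.62), ([295.0, 205.0], 0.43)]
spare_pin [([239.0, 205.0], 0.47)]
sanitizer []
steel_bowl [([389.0, 252.0], 0.69)]
drug_carton [([382.0, 192.0], 0.93)]
```

View pics/side.png

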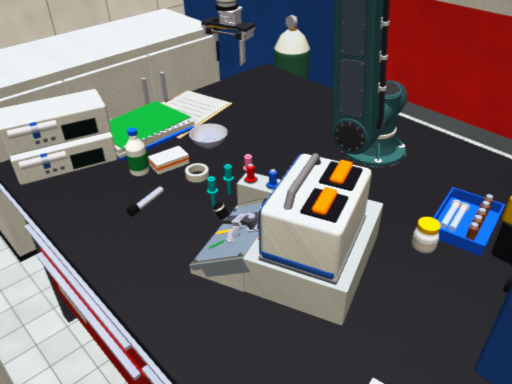

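View pics/top.png

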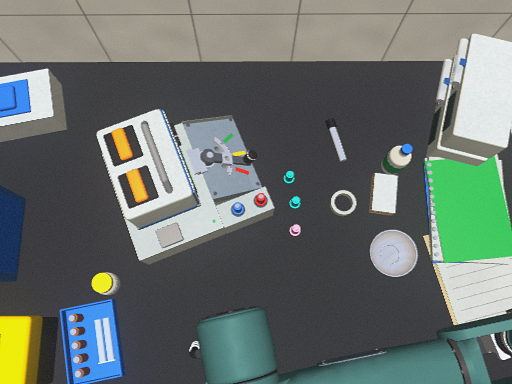

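Side view: the dock is in the middle, with the red pin at about (250,172) and the blue pin at about (272,180) in the parking block. The look-alikes are two teal pins at (211,190) and (228,178) and a pink pin at (248,160), all standing on the table. In the top view, red is at (261,200), blue at (238,209), teal at (289,177) and (295,202), and pink at (295,230). The one meant is red at (261,200), because it has a red head and stands in the block's front hole. Next I'll fit the dock pose.

```bash
cat >> h.py <<'E'
c30,s30=np.cos(np.pi/6),.5
Dp=np.array([[c30,0,-s30],[0,1,0],[s30,0,c30]]) # deck axes in dock (columns)
def deck(p): return Dp@np.array(p)+[0,0,.098]
def w(pose,P):
    x,y,t=pose[:3];return R.from_euler('z',t).as_matrix()@np.array(P)+[x,y,0]
def lev(a,r,h): return deck([-r*np.cos(a),-r*np.sin(a),h])
E
python3 - <<'E'
from h import *
from scipy.optimize import least_squares
obs=[]
C={}
for n in("side","top"):
    p=eyes.snapshot(n);C[n]=cam(p);im=p["color"];hsv=cv2.cvtColor(im,cv2.COLOR_RGB2HSV)
    H,S,V=cv2.split(hsv)
    win={"red":(slice(155,190),slice(238,262)),"blue":(slice(165,195),slice(262,285))} if n=="side" else {"red":(slice(188,212),slice(248,275)),"blue":(slice(198,220),slice(226,250))}
    for k,(a,b) in win.items():
        m=((H<6)|(H>174)) if k=="red" else (H>100)&(H<130)
        m=m&(S>150)&(V>50); mm=np.zeros_like(m);mm[a,b]=m[a,b]
        N,l,st,ce=cv2.connectedComponentsWithStats(mm.astype(np.uint8));i=1+np.argmax(st[1:,4])
        print(n,k,ce[i],st[i])
        obs.append((n,k,ce[i]))
    for q in["lever_knob","deck_pivot","lever_eye"]:
        obs.append((n,q,models.tip_of(p,q)[0]["xy"]))
    s=p["color"][140:270,185:345] if n=="side" else p["color"][100:270,90:320]
    s=cv2.resize(s,None,fx=3.4,fy=3.4,interpolation=3);cv2.imwrite(f"pics/crop_{n}.png",s[:600,:800,::-1])
def model(v):
    a=v[3]
    M={"red":(-.095,.133,.125),"blue":(-.030,.133,.125),"lever_knob":lev(a,.115,.044),"deck_pivot":deck([0,0,0]),"lever_eye":lev(a,.055,.022)}
    return np.array([proj(C[n],w(v,M[k]))[0]-xy for n,k,xy in obs])
e=atz(C["top"],[206,156],.098);print(e)
best=min((least_squares(lambda v:model(v).ravel(),[e[0],e[1],t,0],loss="soft_l1") for t in(0,1.5,3,-1.5)),key=lambda r:r.cost)
print(best.x,best.cost)
for o,r in zip(obs,model(best.x)):print(o[:2],r.round(1))
E
```

```text
side red [250.23357664 173.59124088] [245 165  11  17 137]
side blue [272.39285714 179.52857143] [267 170  12  20 140]
top red [260.10126582 200.01265823] [255 193  11  13  79]
top blue [237.44444444 208.95833333] [232 202  12  13  72]Traceback (most recent call last):
  File "<stdin>", line 23, in <module>
  File "h.py", line 13, in atz
    e,d=ray(c,xy); return e+d*(z-e[2])/d[2]
                                       ~^^^
IndexError: invalid index to scalar variable.
```

View pics/crop_top.png

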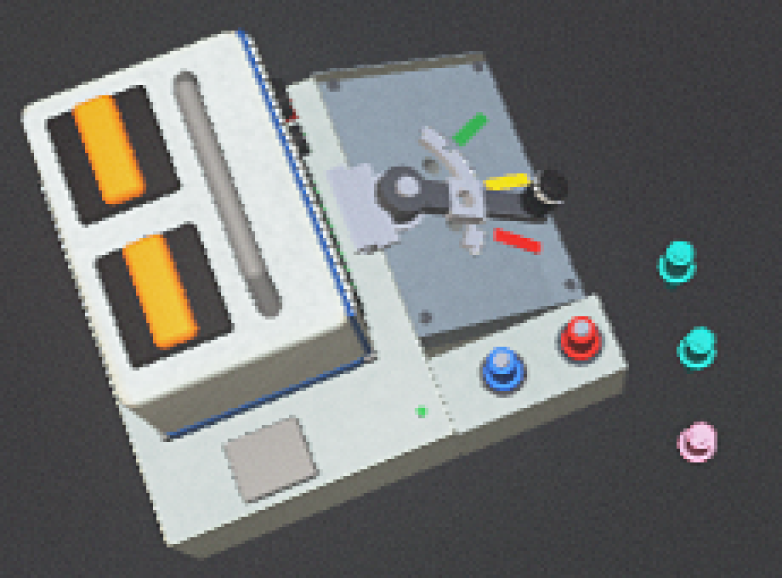

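The crop confirms it: the red pin is at crop (580,338), in the front hole of the block. Blue is at (503,370), and the teal and pink pins stand off the dock. The lever sits between yellow and red. The camera rotation seems to be given as Euler angles, so I'll convert it.

```bash
sed -i 's/    return K,np.array(p\["eye"\]),np.array(p\["rotation"\])/    return K,np.array(p["eye"]),R.from_euler("xyz",p["rotation"]).as_matrix()/' h.py
cat > fit.py <<'E'
from h import *
from scipy.optimize import least_squares
obs=[("side","red",(250.2,173.6)),("side","blue",(272.4,179.5)),("top","red",(260.1,200)),("top","blue",(237.4,209))]
C={}
for n in("side","top"):
    p=eyes.snapshot(n);C[n]=cam(p);print(p["rotation"])
    for q in["lever_knob","deck_pivot","lever_eye","lock_hole"]:
        obs.append((n,q,models.tip_of(p,q)[0]["xy"]))
def model(v):
    a=v[3]
    M={"red":(-.095,.133,.125),"blue":(-.030,.133,.125),"lever_knob":lev(a,.115,.044),"deck_pivot":deck([0,0,0]),"lever_eye":lev(a,.055,.022),"lock_hole":lev(.5,.055,0)}
    return np.array([proj(C[n],w(v,M[k]))[0]-xy for n,k,xy in obs])
e=atz(C["top"],[206,156],.098);print(e)
best=min((least_squares(lambda v:model(v).ravel(),[e[0],e[1],t,0],loss="soft_l1") for t in(0,1.5,3,-1.5)),key=lambda r:r.cost)
print(best.x,best.cost)
for o,r in zip(obs,model(best.x)):print(o[:2],r.round(1))
E
python3 fit.py
```

```text
[0.92988915 0.01376764 2.38953059]
[ 0.22834227  0.00586884 -1.57227302]
[0.6313829  0.09831615 0.098     ]
[ 0.61546711  0.09888408  1.89636861 -0.21530861] 50.8150331941726
('side', 'red') [-0.1  2.1]
('side', 'blue') [-0.4  2.8]
('top', 'red') [-5.5 -6.9]
('top', 'blue') [-6.4 -8.1]
('side', 'lever_knob') [ 0.1 -0.1]
('side', 'deck_pivot') [-0.1 -3.4]
('side', 'lever_eye') [-2.7 -4.8]
('side', 'lock_hole') [ 4.1 -0.2]
('top', 'lever_knob') [ 0.6 -1. ]
('top', 'deck_pivot') [0.2 3.6]
('top', 'lever_eye') [-0.2  7.9]
('top', 'lock_hole') [2.2 1.5]
```

```bash
cat >> fit.py <<'E'
print(C)
D={(n,k):xy for n,k,xy in obs}
for k in["red","blue","lever_knob","deck_pivot","lever_eye","lock_hole"]:
    P=tri([ray(C[n],D[n,k]) for n in C]);print(k,P.round(4),[ (proj(C[n],P)[0]-D[n,k]).round(1) for n in C])
p=eyes.snapshot("top");print({k:v for k,v in p.items() if k!="color"})
print(D)
E
python3 fit.py|tail -30
```

```text
('side', 'blue') [0.1 1.7]
('top', 'red') [-4.8 -6.1]
('top', 'blue') [-5.4 -6.5]
('side', 'lever_knob') [-22.1  -8.2]
('side', 'deck_pivot') [ 4.1 -4.1]
('side', 'lever_eye') [-1.1 -0.8]
('side', 'lock_hole') [ 0.4 13.1]
('top', 'lever_knob') [ 1.2 -0.8]
('top', 'deck_pivot') [2.8 9.1]
('top', 'lever_eye') [-0.3  4.2]
('top', 'lock_hole') [0.5 6.2]
{'side': (array([[472.59690898,   0.        , 257.24699238],
       [  0.        , 472.59690898, 190.53900059],
       [  0.        ,   0.        ,   1.        ]]), array([1.19884013, 0.73442262, 0.84032373]), array([[-0.73021252, -0.41652742,  0.54156678],
       [ 0.68308135, -0.42911351,  0.59098347],
       [-0.01376721,  0.8014777 ,  0.59786617]])), 'top': (array([[470.57610538,   0.        , 248.78961202],
       [  0.        , 470.57610538, 201.4591634 ],
       [  0.        ,   0.        ,   1.        ]]), array([ 0.21945294, -0.02508708,  1.32071318]), array([[-0.00147667,  0.97403996, -0.22637133],
       [-0.99998169, -0.00276684, -0.00538219],
       [-0.0058688 ,  0.22635924,  0.97402621]]))}
red [ 0.504  -0.049   0.1164] [ar
[... 454 characters left out ...]
   0.        , 248.78961202],
       [  0.        , 470.57610538, 201.4591634 ],
       [  0.        ,   0.        ,   1.        ]]), 'eye': array([ 0.21945294, -0.02508708,  1.32071318]), 'rotation': array([ 0.22834227,  0.00586884, -1.57227302]), 'shot': 9}
{('side', 'red'): (250.2, 173.6), ('side', 'blue'): (272.4, 179.5), ('top', 'red'): (260.1, 200), ('top', 'blue'): (237.4, 209), ('side', 'lever_knob'): [243.2, 219.3], ('side', 'deck_pivot'): [256.7, 226.6], ('side', 'lever_eye'): [242.2, 217.4], ('side', 'lock_hole'): [240.3, 218.6], ('top', 'lever_knob'): [247.4, 157.4], ('top', 'deck_pivot'): [202.2, 155.0], ('top', 'lever_eye'): [226.5, 156.2], ('top', 'lock_hole'): [216.2, 147.0]}
```

```bash
cat > fit2.py <<'E'
from h import *
from scipy.optimize import least_squares
p=eyes.snapshot("top");C=cam(p)
cr=lambda x,y:(90+x/3.4-.35,100+y/3.4-.35)
obs={"green":cr(470,129),"redbar":cr(517,241),"c1":cr(483,57),"c2":cr(320,76),"knob":cr(547,189),"red":(260.1,200),"blue":(237.4,209)}
def model(v):
    M={"green":lev(.5,.111,0),"redbar":lev(-.5,.111,0),"c1":deck([-.14,-.124,0]),"c2":deck([.025,-.124,0]),"knob":lev(v[3],.115,.05),"red":(-.095,.133,.117),"blue":(-.03,.133,.117)}
    return np.array([proj(C,w(v,M[k]))[0]-xy for k,xy in obs.items()])
r=least_squares(lambda v:model(v).ravel(),[.6,.09,1.94,-.2],loss="soft_l1");print(r.x,r.cost)
for k,e in zip(obs,model(r.x)):print(k,e.round(1))
for k,P in{"green":lev(.5,.111,0),"redbar":lev(-.5,.111,0)}.items():print(k,atz(C,obs[k],P[2]))
p=eyes.snapshot("wrist");print(p["tool_from_camera"],p["camera_matrix"]);print(robot.get_obs()["time"])
E
python3 fit2.py
```

```text
[ 0.61619595  0.09517796  1.96957482 -0.24343351] 25.225845130372534
green [1.2 1.6]
redbar [1.8 1.5]
c1 [ 0.1 -0.1]
c2 [-1.2  1.2]
knob [ 1.6 -0.2]
red [ -1.6 -10.1]
blue [-1.7 -9.8]
green [0.70296974 0.04155308 0.04929417]
redbar [0.60444502 0.00175437 0.04929417]
[[-4.18631402e-04  9.72668558e-01  2.32197547e-01  6.80010152e-02]
 [ 9.99998864e-01  7.43384275e-04 -1.31110594e-03  1.10164483e-03]
 [-1.44788353e-03  2.32196735e-01 -9.72667764e-01  2.07927078e-02]
 [ 0.00000000e+00  0.00000000e+00  0.00000000e+00  1.00000000e+00]] [[316.13179026   0.         256.44666337]
 [  0.         316.13179026 185.77660652]
 [  0.           0.           1.        ]]
2.65
```

```bash
cat >> h.py <<'E'
def apply(pos,Rm,row):
    pos=pos+Rm@(np.array(row[:3])/1000); return pos,Rm@R.from_rotvec(row[3:6]).as_matrix()
def plan(tp,tR,N,g,start=None,ease=False):
    """rows from commanded/measured pose to target; prints rounded rows"""
    if start is None:
        o=robot.get_obs();start=(np.array(o["tool_pos"]),R.from_euler('xyz',o["ee_rot"]).as_matrix())
    p,Q=start;p0,Q0=p,Q;rv=R.from_matrix(Q0.T@tR).as_rotvec();rows=[]
    for i in range(1,N+1):
        s=i/N
        pt=p0+(tp-p0)*s;Qt=Q0@R.from_rotvec(rv*s).as_matrix()
        r=np.r_[(Q.T@(pt-p)*1000).round(1),R.from_matrix(Q.T@Qt).as_rotvec().round(3),g]
        rows.append([float(x) for x in r]);p,Q=apply(p,Q,r[:6])
    print(str([rows]).replace(" ","").replace(".0,",",").replace(".0]","]"));
    print("maxstep",max(np.linalg.norm(r[:3]) for r in rows),"maxturn",max(np.linalg.norm(r[3:6]) for r in rows),"end",p.round(4))
    return p,Q
def down(yaw): return R.from_euler('xyz',[np.pi,0,yaw]).as_matrix()
def tilted(yawd): # tool z = -deck z, tool x = deck x, tool y = -deck y
    D=R.from_euler('z',yawd).as_matrix()@Dp
    return np.c_[D[:,0],-D[:,1],-D[:,2]]
E
python3 - <<'E'
from h import *
plan(np.array([.54,-.04,.47]),down(1.955),15,94)
E
```

```text
[[[33.3,-22.8,-4.4,0,0,-0.109,94],[35.6,-18.9,-4.3,0,0,-0.109,94],[37.4,-15.1,-4.4,0,0,-0.109,94],[38.9,-10.8,-4.3,0,0,-0.109,94],[39.8,-6.6,-4.4,0,0,-0.108,94],[40.2,-2.2,-4.3,0,0,-0.109,94],[40.3,2.2,-4.4,0,0,-0.109,94],[39.8,6.5,-4.3,0,0,-0.109,94],[38.9,10.9,-4.4,0,0,-0.109,94],[37.4,14.9,-4.4,0,0,-0.109,94],[35.6,19,-4.3,0,0,-0.109,94],[33.3,22.8,-4.4,0,0,-0.109,94],[30.7,26.2,-4.3,0,0,-0.108,94],[27.6,29.4,-4.4,-0,0,-0.109,94],[24.3,32.2,-4.3,-0,0,-0.109,94]]]
maxstep 40.637175098670426 maxturn 0.109 end [ 0.54 -0.04  0.47]
```

>>> step_arm --commands '[[[33.3,-22.8,-4.4,0,0,-0.109,94],[35.6,-18.9,-4.3,0,0,-0.109,94],[37.4,-15.1,-4.4,0,0,-0.109,94],[38.9,-10.8,-4.3,0,0,-0.109,94],[39.8,-6.6,-4.4,0,0,-0.108,94],[40.2,-2.2,-4.3,0,0,-0.109,94],[40.3,2.2,-4.4,0,0,-0.109,94],[39.8,6.5,-4.3,0,0,-0.109,94],[38.9,10.9,-4.4,0,0,-0.109,94],[37.4,14.9,-4.4,0,0,-0.109,94],[35.6,19,-4.3,0,0,-0.109,94],[33.3,22.8,-4.4,0,0,-0.109,94],[30.7,26.2,-4.3,0,0,-0.108,94],[27.6,29.4,-4.4,0,0,-0.109,94],[24.3,32.2,-4.3,0,0,-0.109,94],[0,0,0,0,0,0,94]]]'

```text
time: 4.65
tool_pos: [0.541, -0.0382, 0.4697]
ee_rot: [-3.142, -0.0, 1.958]
wrist_force: [-0.9, -0.5, -1.1]
width: 0.0943
finger_force: 0.0
```

Run:
```python
from h import *
o=robot.get_obs();print(o["time"],o["tool_pos"],o["ee_rot"])
p=eyes.snapshot("wrist");c=cam(p,o);np.savez("w1.npz",K=c[0],e=c[1],Q=c[2])
save(p,"w1")
for q in["lever_knob","deck_pivot","lever_eye","lock_hole","lock_pin"]:
    r=models.tip_of(p,q);print(q,[(np.round(x["xy"],1).tolist(),round(x["confidence"],2)) for x in r[:3]])
cv2.imwrite("pics/w1b.png",cv2.resize(p["color"],(800,600),interpolation=cv2.INTER_CUBIC)[...,::-1])
```

```text
4.65 [ 0.54103118 -0.03824037  0.4697362 ] [-3.14153441e+00 -2.72904620e-04  1.95825821e+00]
lever_knob [([338.7, 184.9], 0.73)]
deck_pivot [([378.2, 86.2], 0.83), ([327.0, 87.4], 0.26)]
lever_eye [([355.2, 133.5], 0.85), ([294.8, 328.9], 0.51)]
lock_hole [([389.2, 121.4], 0.58)]
lock_pin [([202.6, 226.8], 0.88), ([223.2, 167.9], 0.85), ([148.3, 206.1], 0.62)]
```

View pics/w1b.png

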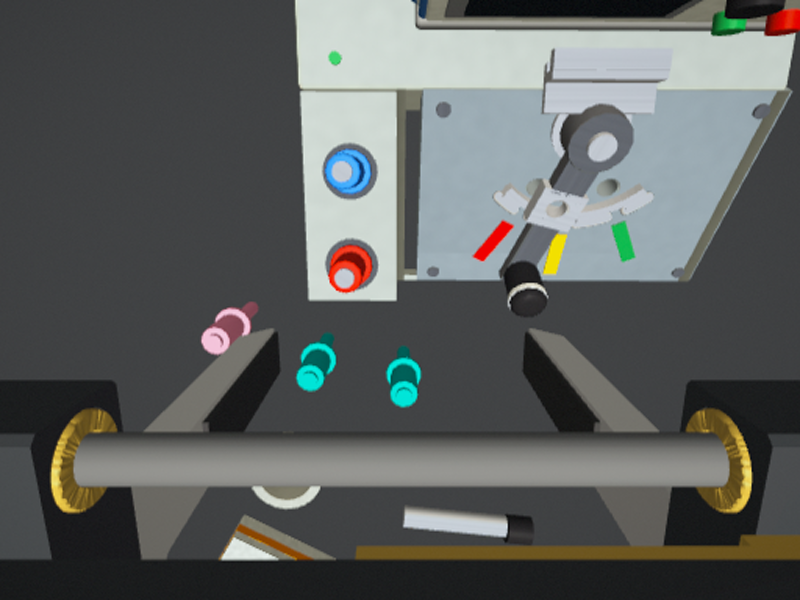

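The wrist view shows the bars at red (493,241), yellow (555,254) and green (624,241) in 800x600 pixels. The eye is at (556,210), the green index hole at (608,187), the knob at (526,290), the red pin at (348,268) and the blue pin at (348,172). I'll fit the deck from the bars, hole, eye and deck corners, leaving the pin positions free.

```bash
cat > fit3.py <<'E'
from h import *
from scipy.optimize import least_squares
z=np.load("w1.npz");W=(z["K"],z["e"],z["Q"]);T=cam(eyes.snapshot("top"))
im=cv2.imread("pics/w1.png");H,S,V=cv2.split(cv2.cvtColor(im,cv2.COLOR_BGR2HSV))
def cc(m,win):
    mm=np.zeros(m.shape,np.uint8);a,b,c,d=[int(v*.64) for v in win];mm[b:d,a:c]=m[b:d,a:c]
    N,l,st,ce=cv2.connectedComponentsWithStats(mm);i=1+np.argmax(st[1:,4]);return ce[i],st[i]
s=lambda x,y:np.array([x*.64-.18,y*.64-.18])
g,sg=cc((H>45)&(H<75)&(S>120),(600,210,650,270));r,sr=cc(((H<6)|(H>174))&(S>150),(465,210,520,270))
print(g,sg,r,sr)
cr=lambda x,y:np.array((90+x/3.4-.35,100+y/3.4-.35))
obs=[(W,"green",g,3),(W,"redbar",r,3),(W,"hole",s(608,187),2),(W,"eye",s(556,210),1),(W,"fl",s(418,279),1),(W,"fr",s(690,281),1),(W,"bl",s(422,90),1),
 (T,"green",cr(470,129),1),(T,"redbar",cr(517,241),1)]
M=lambda v:{"green":lev(.5,.111,0),"redbar":lev(-.5,.111,0),"hole":lev(.5,.055,0),"eye":lev(v[3],.055,.022),"fl":deck([-.14,.114,0]),"fr":deck([-.14,-.124,0]),"bl":deck([.025,.114,0])}
def model(v):
    m=M(v);return np.array([(proj(c,w(v,m[k]))[0]-xy)*wt for c,k,xy,wt in obs])
f=least_squares(lambda v:model(v).ravel(),[.62,.1,1.955,-.2],loss="soft_l1");v=f.x;print("fit",v.round(4),f.cost)
for (c,k,xy,wt),e in zip(obs,model(v)):print(k,(e/wt).round(1))
np.save("v.npy",v)
inv=lambda P:(R.from_euler('z',-v[2]).as_matrix()@(P-[v[0],v[1],0]))
for n,P in(("red",[.504,-.049,.1164]),("blue",[.4798,.0109,.1156])):print(n,inv(np.array(P)).round(4))
# pin head tops in wrist (z .148) and block-top disc (z .1..106)
for n,xy,zz in(("redtop",s(345,280),.148),("redshoulder",s(351,266),.106),("bluetop",s(343,172),.148),("blueshoulder",s(349,172),.106)):
    P=atz(W,xy,zz);print(n,P.round(4),inv(P).round(4))
for h in(.064,):
    # knob top centre
    e,d=ray(W,s(528,300));D=R.from_euler('z',v[2]).as_matrix()@Dp;n=D[:,2];o=w(v,deck([0,0,h]));P=e+d*((o-e)@n)/(d@n);q=D.T@(P-o);print("knobtop deck",q.round(4),np.hypot(*q[:2]),np.arctan2(-q[1],-q[0]))
E
python3 fit3.py
```

```text
[398.51111111 154.14222222] [391 142  16  26 225] [315.17567568 153.77477477] [303 141  25  26 222]
fit [ 0.624   0.099   1.9562 -0.3014] 3.136336069433403
green [ 0.3 -0.2]
redbar [-0.2  0.1]
hole [-0.   0.8]
eye [ 0.  -0.1]
fl [-1.   0.2]
fr [-0.4 -0.8]
bl [ 0.3 -0.7]
green [ 0.3 -0.7]
redbar [ 0.3 -0.7]
red [-0.0921  0.1668  0.1164]
blue [-0.0274  0.1667  0.1156]
redtop [ 0.5094 -0.0508  0.148 ] [-0.0957  0.1625  0.148 ]
redshoulder [ 0.5087 -0.05    0.106 ] [-0.0948  0.1628  0.106 ]
bluetop [0.4852 0.0101 0.148 ] [-0.0303  0.162   0.148 ]
blueshoulder [0.4846 0.0098 0.106 ] [-0.0303  0.1627  0.106 ]
knobtop deck [-0.102   0.0354 -0.    ] 0.10795006515078119 -0.3343560422961557
```

```bash
cat > k.py <<'E'
from h import *
v=np.load("v.npy");Q=tilted(v[2]);n=-Q[:,2]
k=w(v,lev(-.315,.115,.046));print("knob",k)
s=plan(k+n*.25,Q,8,60)
plan(k+n*.18,Q,4,60,start=s)
E
python3 k.py
```

```text
knob [ 0.63521897 -0.02343393  0.08316638]
[[[-18.1,12,21.3,0,0.065,-0,60],[-19.4,11.9,20.1,0,0.066,-0.001,60],[-20.6,12,18.8,0,0.065,-0,60],[-21.9,11.9,17.4,0.001,0.066,-0.001,60],[-23,12,15.9,-0,0.065,0,60],[-24,11.9,14.3,-0,0.066,-0,60],[-24.8,11.9,12.8,-0,0.065,-0.001,60],[-25.7,12,11.1,-0,0.066,-0,60]]]
maxstep 30.45816803420718 maxturn 0.06601514977639603 end [ 0.6823 -0.1393  0.2997]
[[[0,-0,17.5,-0,-0,-0,60],[0,-0,17.5,-0,-0,-0,60],[0,-0,17.5,-0,-0,-0,60],[0,-0,17.5,-0,-0,-0,60]]]
maxstep 17.5 maxturn 0.0 end [ 0.6691 -0.1068  0.2391]
```

>>> step_arm --commands '[[[-18.1,12,21.3,0,0.065,0,60],[-19.4,11.9,20.1,0,0.066,-0.001,60],[-20.6,12,18.8,0,0.065,0,60],[-21.9,11.9,17.4,0.001,0.066,-0.001,60],[-23,12,15.9,0,0.065,0,60],[-24,11.9,14.3,0,0.066,0,60],[-24.8,11.9,12.8,0,0.065,-0.001,60],[-25.7,12,11.1,0,0.066,0,60],[0,0,0,0,0,0,60]]]'

```text
time: 6.12
tool_pos: [0.6829, -0.1401, 0.2953]
ee_rot: [-3.135, -0.527, 1.952]
wrist_force: [-0.6, 0.6, -0.3]
width: 0.06
finger_force: 0.0
```

```bash
cat > look.py <<'E'
from h import *
import sys
n=sys.argv[1]
v=np.load("v.npy")
o=robot.get_obs();print(o["time"],np.round(o["tool_pos"],4),np.round(o["ee_rot"],4))
p=eyes.snapshot("wrist");c=cam(p,o);save(p,n);np.savez(n+".npz",K=c[0],e=c[1],Q=c[2])
a=float(sys.argv[2])
P={"green":lev(.5,.111,0),"redbar":lev(-.5,.111,0),"hole":lev(.5,.055,0),"eye":lev(a,.055,.022),"knobtop":lev(a,.115,.064),"pivot":deck([0,0,0])}
big=cv2.resize(p["color"],(800,600),interpolation=cv2.INTER_CUBIC)[...,::-1].copy()
for k,q in P.items():
    xy=proj(c,w(v,q))[0];print(k,(xy/.64).round(0));cv2.drawMarker(big,tuple(int(t) for t in xy/.64),(255,0,255),cv2.MARKER_CROSS,8,1)
cv2.imwrite(f"pics/{n}b.png",big)
E
python3 look.py w2 -.315
```

```text
6.125 [ 0.6829 -0.1401  0.2953] [-3.1352 -0.5274  1.9519]
green [559. 266.]
redbar [369. 266.]
hole [515. 176.]
eye [437. 185.]
knobtop [400. 320.]
pivot [469.  80.]
```

View pics/w2b.png

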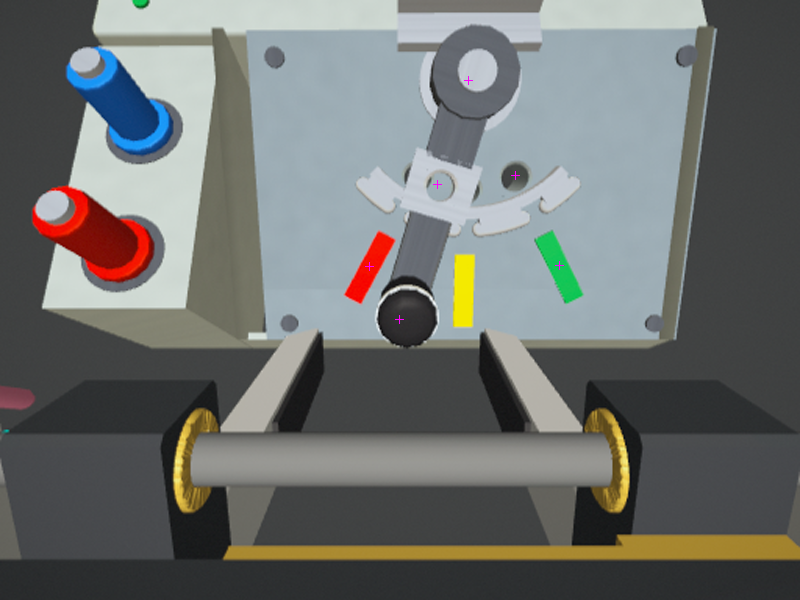

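The overlay sits on the bars (red 369,266, green 559,266) and on the lock hole (515,176). The eye is at (441,185) and the knob top at (407,318), so the lever is at about -0.29. I'll refine with this view and then descend.

```bash
cat > fit4.py <<'E'
import runpy;g0=runpy.run_path("fit3.py")
from h import *
from scipy.optimize import least_squares
z=np.load("w2.npz");W2=(z["K"],z["e"],z["Q"])
im=cv2.imread("pics/w2.png");H,S,V=cv2.split(cv2.cvtColor(im,cv2.COLOR_BGR2HSV));cc=g0["cc"];s=g0["s"]
gr,_=(g0["cc"])((H>45)&(H<75)&(S>120),(520,220,600,310));r,_=cc(((H<6)|(H>174))&(S>150),(335,220,400,310));y,_=cc((H>22)&(H<38)&(S>150),(440,240,490,340))
obs=g0["obs"]+[(W2,"green",gr,5),(W2,"redbar",r,5),(W2,"yel",y,3),(W2,"hole",s(515,176),3),(W2,"eye",s(441,185),3),(W2,"kt",s(407,318),3)]
def model(v):
    m=g0["M"](v);m["yel"]=lev(0,.111,0);m["kt"]=lev(v[3],.115,.064);return np.array([(proj(c,w(v,m[k]))[0]-xy)*wt for c,k,xy,wt in obs])
f=least_squares(lambda v:model(v).ravel(),g0["v"],loss="soft_l1");v=f.x;print("FIT",v.round(4),f.cost)
for (c,k,xy,wt),e in zip(obs,model(v)):print(k,(e/wt).round(1))
np.save("v.npy",v);a=v[3]
Q=tilted(v[2]);n=-Q[:,2];k=w(v,lev(a,.115,.046))
plan(k+n*.18,Q,4,60)
E
python3 fit4.py|sed -n '/FIT/,$p'
```

```text
FIT [ 0.624   0.0991  1.9545 -0.2865] 14.535663185424106
green [ 0.2 -0.1]
redbar [-0.3 -0. ]
hole [-0.1  0.9]
eye [0.6 0.1]
fl [-1.1  0.1]
fr [-0.6 -0.7]
bl [ 0.3 -0.9]
green [ 0.3 -0.6]
redbar [ 0.3 -0.6]
green [ 0.3 -0.3]
redbar [-0.2 -0.2]
yel [ 0.1 -0.1]
hole [0.4 0.2]
eye [-0.3  0.6]
kt [-0.   2.4]
[[[-0.3,0.6,17.5,-0,-0,0.001,60],[-0.4,0.5,17.4,-0.001,-0,0,60],[-0.3,0.6,17.5,-0,-0,0.001,60],[-0.4,0.5,17.4,-0.001,-0,0,60]]]
maxstep 17.51285242329187 maxturn 0.001 end [ 0.6719 -0.1065  0.2386]
```

>>> step_arm --commands '[[[-0.3,0.6,17.5,0,0,0,60],[-0.4,0.5,17.4,0,0,0,60],[-0.3,0.6,17.5,0,0,0,60],[-0.4,0.5,17.4,0,0,0,60],[0,0,0,0,0,0,20],[0,0,0,0,0,0,20],[0,0,0,0,0,0,20],[0,0,0,0,0,0,20]]]'

```text
time: 7.22
tool_pos: [0.6723, -0.1067, 0.2391]
ee_rot: [3.141, -0.523, 1.958]
wrist_force: [0.4, -1.1, 0.1]
width: 0.0275
finger_force: 30.0
```

```bash
cat > arc.py <<'E'
from h import *
import sys
a1=float(sys.argv[1]);N=int(sys.argv[2]);v=np.load("v.npy")
o=robot.get_obs();p=np.array(o["tool_pos"]);Q=R.from_euler('xyz',o["ee_rot"]).as_matrix()
gp=p+Q[:,2]*.18;D=R.from_euler('z',v[2]).as_matrix()@Dp;q=D.T@(gp-w(v,deck([0,0,0])))
a0=np.arctan2(-q[1],-q[0]);print("grasp deck",q.round(4),"a",a0.round(3),"r",np.hypot(*q[:2]).round(4),"F",np.round(D.T@o["wrist_force"],1),"width",o["width"],o["finger_force"])
prev=np.array([-np.cos(a0),-np.sin(a0),0])*.115;rows=[]
for i in range(1,N+1):
    a=a0+(a1-a0)*i/N;c=np.array([-np.cos(a),-np.sin(a),0])*.115
    d=Q.T@D@(c-prev)*1000;prev=c;rows.append([*[float(x) for x in d.round(1)],0,0,0,20])
print([rows])
E
python3 arc.py .5 14
```

```text
grasp deck [-0.1105  0.0324  0.0466] a -0.286 r 0.1152 F [-1.   0.1  0.7] width 0.027452249275094372 29.999259947799146
[[[-1.7, 6.2, -0.0, 0, 0, 0, 20], [-1.3, 6.3, -0.0, 0, 0, 0, 20], [-1.0, 6.4, -0.0, 0, 0, 0, 20], [-0.6, 6.4, -0.0, 0, 0, 0, 20], [-0.2, 6.4, -0.0, 0, 0, 0, 20], [0.1, 6.5, -0.0, 0, 0, 0, 20], [0.5, 6.4, -0.0, 0, 0, 0, 20], [0.9, 6.4, -0.0, 0, 0, 0, 20], [1.2, 6.3, -0.0, 0, 0, 0, 20], [1.6, 6.3, -0.0, 0, 0, 0, 20], [1.9, 6.2, -0.0, 0, 0, 0, 20], [2.3, 6.0, -0.0, 0, 0, 0, 20], [2.6, 5.9, -0.0, 0, 0, 0, 20], [2.9, 5.8, -0.0, 0, 0, 0, 20]]]
```

Gripped at r = 115.2 mm, which agrees with the model. Now I'll swing it to green.

>>> step_arm --commands '[[[-1.7,6.2,0,0,0,0,20],[-1.3,6.3,0,0,0,0,20],[-1,6.4,0,0,0,0,20],[-0.6,6.4,0,0,0,0,20],[-0.2,6.4,0,0,0,0,20],[0.1,6.5,0,0,0,0,20],[0.5,6.4,0,0,0,0,20],[0.9,6.4,0,0,0,0,20],[1.2,6.3,0,0,0,0,20],[1.6,6.3,0,0,0,0,20],[1.9,6.2,0,0,0,0,20],[2.3,6,0,0,0,0,20],[2.6,5.9,0,0,0,0,20],[2.9,5.8,0,0,0,0,20],[0,0,0,0,0,0,20],[0,0,0,0,0,0,20]]]'

```text
time: 9.22
tool_pos: [0.7502, -0.0661, 0.2439]
ee_rot: [-3.14, -0.523, 1.958]
wrist_force: [-2.9, -5.3, 6.4]
width: 0.0273
finger_force: 30.0
```

```bash
python3 arc.py .5 1
```

```text
grasp deck [-0.1006 -0.0547  0.0465] a 0.498 r 0.1145 F [-0.1  4.7  7.4] width 0.027259849592235205 30.002402022946626
[[[0.1, 0.2, -0.0, 0, 0, 0, 20]]]
```

>>> step_arm --commands '[[[0,0,0,0,0,0,60],[0,0,0,0,0,0,60],[0,0,-30,0,0,0,60],[0,0,-40,0,0,0,60],[0,0,0,0,0,0,60]]]'

```text
time: 9.85
tool_pos: [0.7643, -0.0987, 0.3066]
ee_rot: [3.135, -0.52, 1.96]
wrist_force: [-0.1, -0.0, 0.5]
width: 0.0599
finger_force: 0.0
```

```bash
python3 look.py w3 .5
```

```text
9.85 [ 0.7643 -0.0987  0.3066] [ 3.135  -0.5203  1.9602]
green [392. 282.]
redbar [208. 281.]
hole [344. 195.]
eye [339. 197.]
knobtop [395. 321.]
pivot [292. 102.]
```

View pics/w3b.png

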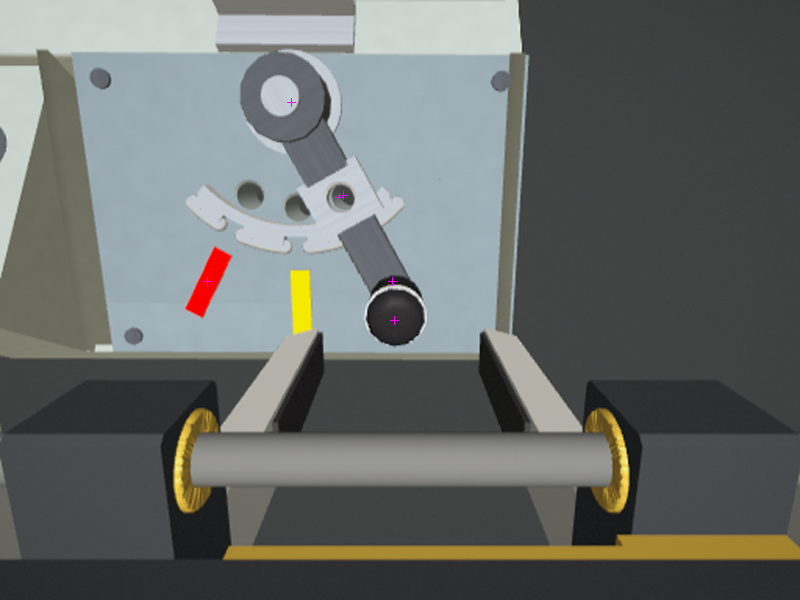

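The lever stays in green. The eye shows at (341,197) against (339,197) predicted. Next is the red pin.

Run:
```python
from h import *
v=np.load("v.npy")
plan(np.array([.5085,-.050,.40]),down(v[2]),9,60)
```

```text
[[[18.9,-24.2,-1.5,0,-0.058,0,60],[18.8,-24.3,-2.5,0,-0.058,0.001,60],[18.6,-24.3,-3.7,0.001,-0.058,0,60],[18.3,-24.2,-4.7,-0,-0.058,0.001,60],[18,-24.3,-5.8,-0,-0.058,0,60],[17.6,-24.3,-6.7,0,-0.058,0,60],[17.2,-24.3,-7.8,0,-0.058,0.001,60],[16.8,-24.3,-8.8,0,-0.059,0,60],[16.1,-24.3,-9.8,0.001,-0.058,0.001,60]]]
maxstep 30.824989862123232 maxturn 0.059 end [ 0.5085 -0.05    0.4   ]
```

>>> step_arm --commands '[[[18.9,-24.2,-1.5,0,-0.058,0,60],[18.8,-24.3,-2.5,0,-0.058,0.001,60],[18.6,-24.3,-3.7,0.001,-0.058,0,60],[18.3,-24.2,-4.7,0,-0.058,0.001,60],[18,-24.3,-5.8,0,-0.058,0,60],[17.6,-24.3,-6.7,0,-0.058,0,60],[17.2,-24.3,-7.8,0,-0.058,0.001,60],[16.8,-24.3,-8.8,0,-0.059,0,60],[16.1,-24.3,-9.8,0.001,-0.058,0.001,60],[0,0,0,0,0,0,60]]]'

```text
time: 11.15
tool_pos: [0.5069, -0.0488, 0.3995]
ee_rot: [-3.139, -0.001, 1.957]
wrist_force: [0.7, 0.2, 0.2]
width: 0.0598
finger_force: 0.0
```

```bash
cat > pin.py <<'E'
from h import *
v=np.load("v.npy")
o=robot.get_obs();print(o["time"],np.round(o["tool_pos"],4),np.round(o["ee_rot"],4))
p=eyes.snapshot("wrist");c=cam(p,o);save(p,"w4");np.savez("w4.npz",K=c[0],e=c[1],Q=c[2])
big=cv2.resize(p["color"],(800,600),interpolation=cv2.INTER_CUBIC)[...,::-1].copy()
for z in(.1,.106,.148):
    for a in np.linspace(0,2*np.pi,24):
        r={.1:.015,.106:.015,.148:.007}[z]
        xy=proj(c,[.5085+r*np.cos(a),-.05+r*np.sin(a),z])[0]/.64;cv2.circle(big,tuple(int(t) for t in xy),1,(0,255,0),-1)
cv2.imwrite("pics/w4b.png",big)
E
python3 pin.py
```

```text
11.15 [ 0.5069 -0.0488  0.3995] [-3.1386e+00 -1.4000e-03  1.9568e+00]
```

View pics/w4b.png

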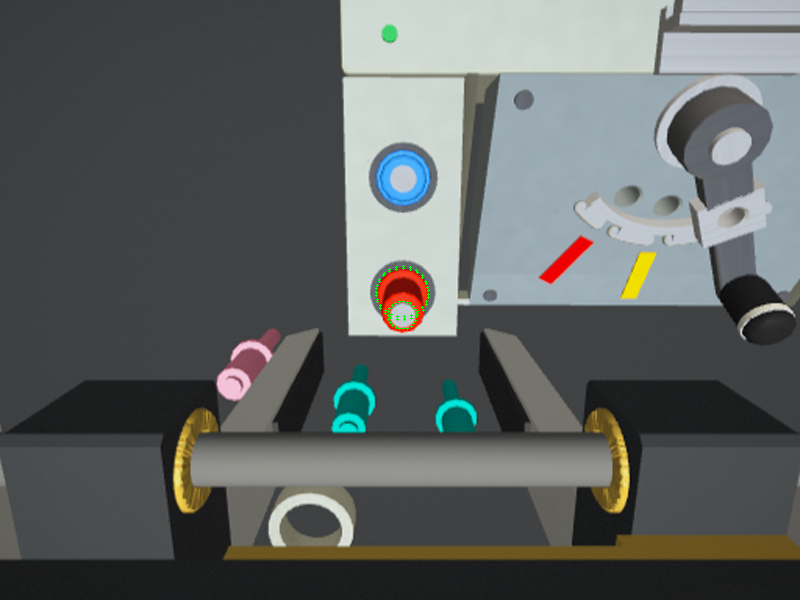

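Run:
```python
from h import *
v=np.load("v.npy")
plan(np.array([.5085,-.050,.310]),down(v[2]),4,60)
```

```text
[[[-0.3,0.2,22.2,-0.001,-0.001,0,60],[-0.3,0.1,22.2,-0.001,-0,0.001,60],[-0.3,0.2,22.2,-0.001,-0.001,0,60],[-0.2,0.1,22.2,-0.001,-0,0.001,60]]]
maxstep 22.202927734873164 maxturn 0.001414213562373095 end [ 0.5085 -0.05    0.31  ]
```

>>> step_arm --commands '[[[-0.4,0.2,22.2,-0.001,0,0,60],[-0.3,0.2,22.2,-0.001,0,0,60],[-0.3,0.2,22.2,-0.001,0,0,60],[-0.3,0.1,22.2,0,0,0,60],[0,0,0,0,0,0,60],[0,0,0,0,0,0,15],[0,0,0,0,0,0,15],[0,0,0,0,0,0,15],[0,0,0,0,0,0,15]]]'

```text
time: 12.32
tool_pos: [0.5094, -0.0512, 0.312]
ee_rot: [3.141, -0.0, 1.954]
wrist_force: [-2.0, 0.5, 0.3]
width: 0.0234
finger_force: 0.4
```

Run:
```python
from h import *
v=np.load("v.npy");o=robot.get_obs();print(np.round(o["tool_pos"],4),np.round(o["ee_rot"],4),o["wrist_force"],o["width"])
p=np.array(o["tool_pos"]);Q=R.from_euler('xyz',o["ee_rot"]).as_matrix();np.savez("grasp.npz",p=p,Q=Q)
s=plan(p+[0,0,.11],Q,5,15)
# hover over eye: pin tip 55 below origin, 15 mm above bar
Qt=tilted(v[2]);n=-Qt[:,2];eye=w(v,lev(.5,.055,.022));L=p[2]-.1;print("eye",eye,"L",L)
t=plan(eye+n*(L+.055+.015)+[0,0,0.03],Qt,12,15,start=s)
```

```text
[ 0.5094 -0.0512  0.312 ] [ 3.1410e+00 -3.0000e-04  1.9545e+00] [-1.975639    0.49180435  0.34253995] 0.02344792176477078
[[[0,0,-22,0,0,0,15],[0,0,-22,0,0,0,15],[0,0,-22,0,0,0,15],[0,0.1,-22,0,0,0,15],[0,-0,-22,0,0,0,15]]]
maxstep 22.000227271553356 maxturn 0.0 end [ 0.5094 -0.0512  0.422 ]
eye [0.66822416 0.05995873 0.09291904] L 0.21197827952808881
[[[-8.1,15.7,4.6,0,0.044,0,15],[-8.3,15.8,4.2,0,0.043,0,15],[-8.5,15.7,3.9,0,0.044,0,15],[-8.6,15.7,3.4,0,0.043,0,15],[-8.8,15.8,3.1,0,0.044,0,15],[-8.9,15.7,2.8,0,0.044,0,15],[-9.1,15.8,2.3,0,0.043,0,15],[-9.1,15.7,1.9,0,0.044,0,15],[-9.2,15.7,1.5,0,0.043,0,15],[-9.2,15.8,1.2,0,0.044,0,15],[-9.3,15.7,0.7,0,0.044,0,15],[-9.3,15.7,0.3,0.001,0.043,0,15]]]
maxstep 18.377703882694377 maxturn 0.044 end [ 0.721  -0.0708  0.3671]
```

>>> step_arm --commands '[[[0,0,0,0,0,0,15],[0,0,0,0,0,0,15],[0,0,-12,0,0,0,15],[0,0,-22,0,0,0,15],[0,0,-25,0,0,0,15],[0,0,-25,0,0,0,15],[0,0,-26,0,0,0,15],[0,0,0,0,0,0,15]]]'

```text
time: 13.32
tool_pos: [0.5097, -0.0512, 0.4242]
ee_rot: [3.137, 0.002, 1.955]
wrist_force: [-0.3, 0.8, -0.6]
width: 0.0213
finger_force: 30.0
```

>>> step_arm --commands '[[[-8.1,15.7,4.6,0,0.044,0,15],[-8.3,15.8,4.2,0,0.043,0,15],[-8.5,15.7,3.9,0,0.044,0,15],[-8.6,15.7,3.4,0,0.043,0,15],[-8.8,15.8,3.1,0,0.044,0,15],[-8.9,15.7,2.8,0,0.044,0,15],[-9.1,15.8,2.3,0,0.043,0,15],[-9.1,15.7,1.9,0,0.044,0,15],[-9.2,15.7,1.5,0,0.043,0,15],[-9.2,15.8,1.2,0,0.044,0,15],[-9.3,15.7,0.7,0,0.044,0,15],[-9.3,15.7,0.3,0,0.043,0,15],[0,0,0,0,0,0,15],[0,0,0,0,0,0,15]]]'

```text
time: 15.08
tool_pos: [0.7206, -0.0708, 0.3654]
ee_rot: [-3.14, -0.524, 1.953]
wrist_force: [0.2, 0.4, 0.1]
width: 0.0214
finger_force: 30.0
```

```bash
python3 look.py w5 .5; python3 -c "
from h import *
o=robot.get_obs();print(o['width'],o['finger_force'],o['wrist_force'])"
```

```text
15.075 [ 0.7206 -0.0708  0.3654] [-3.1397 -0.5243  1.9535]
green [441. 370.]
redbar [281. 370.]
hole [400. 299.]
eye [400. 308.]
knobtop [453. 422.]
pivot [358. 224.]
0.02148391851091656 29.997471570968628 [0.76780104 0.39219272 0.02670889]
```

View pics/w5b.png

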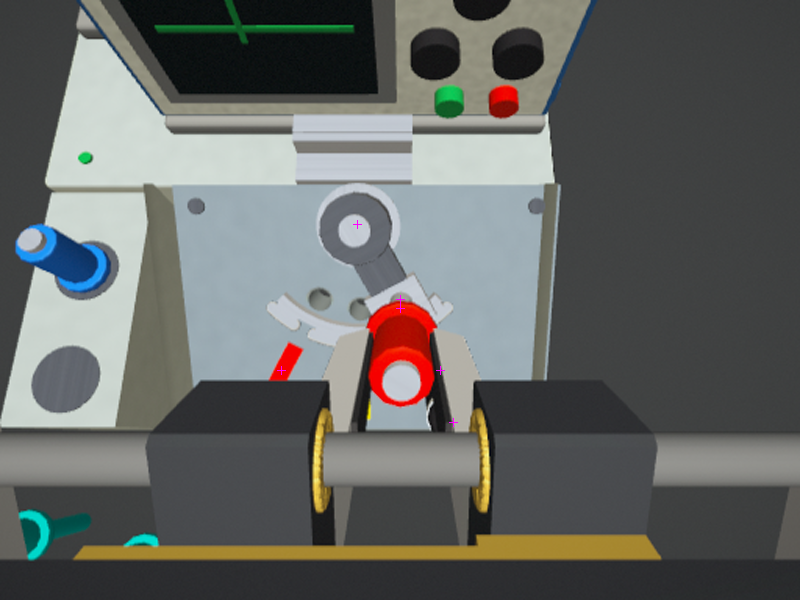

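The pin is held, with its shoulder at about (402,318) and head top at (401,382). Now I'll work out numerically how it sits in the gripper.

```bash
cat > inhand.py <<'E'
from h import *
from scipy.optimize import least_squares
p=eyes.snapshot("wrist");K=np.array(p["camera_matrix"]);T=np.array(p["tool_from_camera"]);c=(K,T[:3,3],T[:3,:3])
im=p["color"];H,S,V=cv2.split(cv2.cvtColor(im,cv2.COLOR_RGB2HSV))
m=(((H<8)|(H>172))&(S>150)&(V>60)).astype(np.uint8);m[:,:225]=0;m[:,290:]=0;m[:180]=0;m[275:]=0
N,l,st,ce=cv2.connectedComponentsWithStats(m);i=1+np.argmax(st[1:,4]);m=(l==i).astype(np.uint8);print(st[i])
top=[(x,np.argmax(m[:,x])) for x in range(st[i][0]+3,st[i][0]+st[i][2]-3)]
g=((S<60)&(V>150)).astype(np.uint8);g[:, :240]=0;g[:,275:]=0;g[:228]=0;g[262:]=0
N,l,s2,ce=cv2.connectedComponentsWithStats(g);j=1+np.argmax(s2[1:,4]);cap=ce[j];print("cap",cap,s2[j])
a=np.linspace(0,2*np.pi,120)
def circ(o,t,z,r):
    ax=R.from_rotvec([t[0],t[1],0]).as_matrix();return o+(ax@np.array([r*np.cos(a),r*np.sin(a),0*a-z])).__class__((ax@np.array([r*np.cos(a),r*np.sin(a),0*a-z]))).T
def res(v,L):
    o=np.array([v[0],v[1],L]);t=(v[2],v[3])
    q=np.r_[proj(c,circ(o,t,0,.015)),proj(c,circ(o,t,.006,.015))]
    h=cv2.convexHull(q.astype(np.float32))[:,0]
    up=[]
    for x,y in top:
        ys=[]
        for A,B in zip(h,np.roll(h,-1,0)):
            if (A[0]-x)*(B[0]-x)<=0 and A[0]!=B[0]: ys.append(A[1]+(B[1]-A[1])*(x-A[0])/(B[0]-A[0]))
        up.append((min(ys) if ys else 250)-y+.5)
    cp=proj(c,circ(o,t,.048,.001)).mean(0)-cap
    return np.r_[np.array(up)/len(up)**.5,cp[1]*1.,cp[0],(h[:,0].min()-(st[i][0]-.5)),(h[:,0].max()-(st[i][0]+st[i][2]-.5)),v[2:]*20]
for L in(.210,.212,.214):
    f=least_squares(lambda v:res(v,L),[0,0,0,0],diff_step=1e-4,x_scale=[.001,.001,.01,.01],loss="linear");print(L,f.x.round(4),f.cost,f.fun[-6:].round(2))
E
python3 inhand.py
```

```text
[ 235  193   45   67 1884]
cap [256.57021277 243.49787234] [245 231  24  25 470]Traceback (most recent call last):
  File "inhand.py", line 26, in <module>
    f=least_squares(lambda v:res(v,L),[0,0,0,0],diff_step=1e-4,x_scale=[.001,.001,.01,.01],loss="linear");print(L,f.x.round(4),f.cost,f.fun[-6:].round(2))
    return func(*args, **kwargs)
    vector_fun = VectorFunction(
        fun_wrapped,
    ...<6 lines>...
        workers=workers
    )
    self._update_fun()
    ~~~~~~~~~~~~~~~~^^
    self.f = self.fun_wrapped(xp_copy(self.x))
             ~~~~~~~~~~~~~~~~^^^^^^^^^^^^^^^^^
    return np.atleast_1d(self.fun(x))
                         ~~~~~~~~^^^
    return self.f(x, *self.args, **self.kwargs)
           ~~~~~~^^^^^^^^^^^^^^^^^^^^^^^^^^^^^^
  File "inhand.py", line 26, in <lambda>
    f=least_squares(lambda v:res(v,L),[0,0,0,0],diff_step=1e-4,x_scale=[.001,.001,.01,.01],loss="linear");print(L,f.x.round(4),f.cost,f.fun[-6:].round(2))
                             ~~~^^^^^
  File "inhand.py", line 15, in res
    q=np.r_[proj(c,circ(o,t,0,.015)),proj(c,circ(o,t,.006,.015))]
                   ~~~~^^^^^^^^^^^^
  File "inhand.py", line 12, in circ
    ax=R.from_rotvec([t[0],t[1],0]).as_matrix();return o+(ax@np.array([r*np.cos(a),r*np.sin(a),0*a-z])).__class__((ax@np.array([r*np.cos(a),r*np.sin(a),0*a-z]))).T
                                                         ~~~~~~~~~~~~~~~~~~~~~~~~~~~~~~~~~~~~~~~~~~~~~~~~~~~~~~~~^^^^^^^^^^^^^^^^^^^^^^^^^^^^^^^^^^^^^^^^^^^^^^^^
TypeError: only integer scalar arrays can be converted to a scalar index
```

```bash
python3 - <<'E'
s=open("inhand.py").read()
import re
i=s.index("return o+(ax@");j=s.index("\n",i)
s=s[:i]+"return o+(ax@np.array([r*np.cos(a),r*np.sin(a),0*a-z])).T"+s[j:]
s=s.replace("diff_step=1e-4,x_scale=[.001,.001,.01,.01],loss=\"linear\"","x_scale=[.001,.001,.01,.01],jac=jac").replace("for L in","def jac(v):\n    d=2e-4;return np.array([(res(v+d*e,L)-res(v-d*e,L))/(2*d) for e in np.eye(4)]).T\nfor L in")
open("inhand.py","w").write(s)
E
python3 inhand.py
```

```text
[ 235  193   45   67 1885]
cap [256.5477707  243.51167728] [245 231  24  25 471]
0.21 [ 0.0005  0.0012 -0.0051 -0.0464] 4.406515966722424 [ 0.21  0.03 -2.07  1.8  -0.1  -0.93]
0.212 [-0.      0.0012 -0.0051 -0.0388] 3.32145731549354 [ 0.17  0.03 -1.82  1.54 -0.1  -0.78]
0.214 [-0.0005  0.0012 -0.0051 -0.0311] 2.4104837051373824 [ 0.14  0.03 -1.57  1.29 -0.1  -0.62]
```

```bash
python3 - <<'E'
import re
s=open("inhand.py").read()
s+="""
L=.212
def r2(v):
    r=res(np.r_[v[:2],0,0],v[2]);return np.r_[r[:-4],0.3*(v[2]-.212)*1000]
def j2(v):
    d=2e-4;return np.array([(r2(v+d*e)-r2(v-d*e))/(2*d) for e in np.eye(3)]).T
f=least_squares(r2,[0,0,.212],jac=j2,x_scale=.001);print("notilt",f.x.round(4),f.cost,f.fun[-3:].round(2))
"""
open("inhand.py","w").write(s)
E
python3 inhand.py|tail -1
python3 - <<'E'
from h import *
im=cv2.imread("pics/w3.png");c=im[100:150,190:256];b=cv2.resize(c,None,fx=12,fy=12,interpolation=cv2.INTER_CUBIC)
z=np.load("w3.npz");W=(z["K"],z["e"],z["Q"]);v=np.load("v.npy")
a=np.linspace(0,2*np.pi,60)
for (h,rr,col) in((.022,.00725,(0,255,0)),(0,.0075,(255,0,255))):
    for t in a:
        q=lev(.5,.055,h)+Dp@np.array([rr*np.cos(t),rr*np.sin(t),0]);xy=proj(W,w(v,q))[0]
        cv2.circle(b,tuple(int(round((k+.5)*12)) for k in xy-[190,100]),1,col,-1)
cv2.imwrite("pics/eye.png",b)
E
```

```text
notilt [-2.000e-04  9.000e-04  2.158e-01] 1.7206608384499056 [ 0.9  -0.08  1.13]
```

View pics/eye.png

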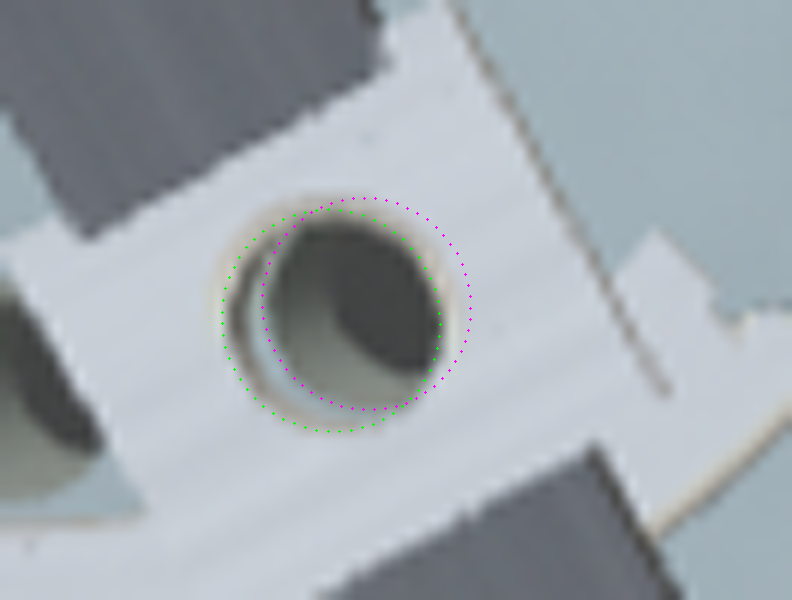

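The eye rim is centred at (336,313) against (332,320) predicted in the 12x crop, which is 0.2 mm and 0.6 mm. I'll fold that and the in-hand offset into the target and stop with the tip 5 mm above the eye.

```bash
cat > ins.py <<'E'
from h import *
import sys
v=np.load("v.npy");Q=tilted(v[2]);n=-Q[:,2];L=.212
def tgt(h,dx=.0008,dy=-.0008): return w(v,lev(.5,.055,.022))+n*(L+h)+Q@np.array([dx,dy,0])
o=robot.get_obs();p=np.array(o["tool_pos"]);d=Q.T@(p-tgt(0))
print("t",o["time"],"err x,y mm",(d[:2]*1000).round(2),"shoulder height mm",round(-d[2]*1000,2),"F tool",np.round(Q.T@o["wrist_force"],1),"M",np.round(Q.T@o["wrist_torque"],2),"w",o["width"])
if len(sys.argv)>1: plan(tgt(float(sys.argv[1])/1000),Q,int(sys.argv[2]),15)
E
python3 ins.py 60 4
```

```text
t 15.275 err x,y mm [14.58  0.31] shoulder height mm 95.86 F tool [-0.5  0.1  0.5] M [-0.1  -0.33 -0.07] w 0.021322176851035084
[[[-3.6,-0.1,9,0,0,0,15],[-3.7,-0.1,8.9,0,0,0,15],[-3.6,-0.1,9,0,0,0,15],[-3.7,-0,9,0,0.001,0,15]]]
maxstep 9.730878685915265 maxturn 0.001 end [ 0.7182 -0.0658  0.3288]
```

>>> step_arm --commands '[[[-3.6,-0.1,9,0,0,0,15],[-3.7,-0.1,8.9,0,0,0,15],[-3.6,-0.1,9,0,0,0,15],[-3.7,0,9,0,0,0,15],[0,0,0,0,0,0,15],[0,0,0,0,0,0,15]]]'

```text
time: 16.02
tool_pos: [0.7187, -0.066, 0.3281]
ee_rot: [3.141, -0.524, 1.955]
wrist_force: [0.0, 0.4, -1.0]
width: 0.0213
finger_force: 30.0
```

```bash
python3 ins.py 45 5
```

```text
t 16.025 err x,y mm [-0.7   0.43] shoulder height mm 59.55 F tool [-0.2  0.1  1.1] M [-0.08 -0.31 -0.05] w 0.02133715414566371
[[[0.1,-0.1,2.9,0,-0,0,15],[0.2,-0.1,2.9,0,-0,0,15],[0.1,-0.1,2.9,0,-0,0,15],[0.2,-0,2.9,0,-0,0,15],[0.1,-0.1,2.9,0,-0,0,15]]]
maxstep 2.908607914449797 maxturn 0.0 end [ 0.7154 -0.0589  0.3159]
```

>>> step_arm --commands '[[[0.7,-0.4,0,0,0,0,15],[0,0,3,0,0,0,15],[0,0,3,0,0,0,15],[0,0,3,0,0,0,15],[0,0,3,0,0,0,15],[0,0,2.5,0,0,0,15],[0,0,0,0,0,0,15]]]'

```text
time: 16.9
tool_pos: [0.7153, -0.059, 0.3153]
ee_rot: [-3.141, -0.523, 1.954]
wrist_force: [0.9, -1.0, -2.4]
width: 0.0214
finger_force: 30.0
```

```bash
python3 ins.py
```

```text
t 16.9 err x,y mm [-0.44 -0.07] shoulder height mm 44.56 F tool [-2.3  0.4  1.5] M [-0.1  -0.89 -0.07] w 0.02141296547110349
```

The tip is in the eye. I'll keep going down towards the deck hole, easing x slightly.

>>> step_arm --commands '[[[-0.4,0,2,0,0,0,15],[0,0,3,0,0,0,15],[0,0,3,0,0,0,15],[0,0,3,0,0,0,15],[0,0,3,0,0,0,15],[0,0,2,0,0,0,15],[0,0,0,0,0,0,15]]]'

```text
time: 17.77
tool_pos: [0.7124, -0.0517, 0.3013]
ee_rot: [-3.141, -0.524, 1.954]
wrist_force: [0.4, -2.5, -1.8]
width: 0.0216
finger_force: 30.0
```

```bash
python3 ins.py
```

```text
t 17.775 err x,y mm [-0.59 -0.03] shoulder height mm 28.52 F tool [-3.1 -0.5  0.3] M [-0.07 -1.02 -0.01] w 0.021615713636069633
```

>>> step_arm --commands '[[[-0.5,0,3,0,0,0,15],[0,0,4,0,0,0,15],[0,0,4,0,0,0,15],[0,0,4,0,0,0,15],[0,0,4,0,0,0,15],[0,0,4,0,0,0,15],[0,0,2,0,0,0,15],[0,0,0,0,0,0,15]]]'

```text
time: 18.77
tool_pos: [0.7078, -0.0404, 0.2793]
ee_rot: [-3.141, -0.524, 1.954]
wrist_force: [0.7, -1.2, -3.6]
width: 0.0215
finger_force: 30.0
```

```bash
python3 ins.py
```

```text
t 18.775 err x,y mm [-1.02 -0.04] shoulder height mm 3.34 F tool [-3.   0.1  2.4] M [-0.13 -0.79 -0.07] w 0.021540653190795317
```

Going down smoothly. Now I'll press until the shoulder seats.

>>> step_arm --commands '[[[-0.2,0,1.2,0,0,0,15],[0,0,1.2,0,0,0,15],[0,0,1.2,0,0,0,15],[0,0,1,0,0,0,15],[0,0,0,0,0,0,15]]]'

```text
time: 19.4
tool_pos: [0.7071, -0.0385, 0.2757]
ee_rot: [-3.142, -0.524, 1.955]
wrist_force: [1.0, -1.6, -0.1]
width: 0.022
finger_force: 30.0
```

```bash
python3 ins.py
```

```text
t 19.4 err x,y mm [-1.07 -0.03] shoulder height mm -0.75 F tool [-1.7  0.3 -0.9] M [-0.05 -0.6  -0.03] w 0.02202672474403795
```

>>> step_arm --commands '[[[0,0,1,0,0,0,15],[0,0,1,0,0,0,15],[0,0,1,0,0,0,15],[0,0,0,0,0,0,15]]]'

```text
time: 19.9
tool_pos: [0.7066, -0.0383, 0.2758]
ee_rot: [3.139, -0.522, 1.955]
wrist_force: [-0.4, -6.0, 7.1]
width: 0.0213
finger_force: 30.0
```

```bash
python3 ins.py
```

```text
t 19.9 err x,y mm [-0.66 -0.41] shoulder height mm -0.87 F tool [-1.1 -2.6 -8.8] M [ 0.46 -0.4  -0.07] w 0.021264385992960037
```

>>> step_arm --commands '[[[0,0,1,0,0,0,15],[0,0,1,0,0,0,15],[0,0,0,0,0,0,15]]]'

```text
time: 20.27
tool_pos: [0.7063, -0.0381, 0.276]
ee_rot: [3.138, -0.52, 1.956]
wrist_force: [-1.5, -8.9, 11.7]
width: 0.0216
finger_force: 30.0
```

```bash
python3 ins.py
```

```text
t 20.275 err x,y mm [-0.37 -0.65] shoulder height mm -0.9 F tool [ -0.8  -4.8 -13.9] M [ 0.83 -0.41 -0.02] w 0.021586977406467055
```

Firmly seated: the height stays at -0.9 mm while the force rises to 14 N. I'll unload, release, retreat along the deck normal and look.

>>> step_arm --commands '[[[0,0,-3,0,0,0,15],[0,0,0,0,0,0,60],[0,0,0,0,0,0,60],[0,0,0,0,0,0,60],[0,0,-15,0,0,0,60],[0,0,-30,0,0,0,60],[0,0,-35,0,0,0,60],[0,0,-35,0,0,0,60],[0,0,0,0,0,0,60]]]'

```text
time: 21.4
tool_pos: [0.7285, -0.0924, 0.3778]
ee_rot: [3.134, -0.519, 1.957]
wrist_force: [0.4, 0.2, -0.3]
width: 0.0599
finger_force: 0.0
```

```bash
python3 look.py w6 .5; python3 ins.py
```

```text
21.4 [ 0.7285 -0.0924  0.3778] [ 3.1345 -0.5193  1.9565]
green [436. 337.]
redbar [285. 337.]
hole [398. 269.]
eye [398. 276.]
knobtop [447. 380.]
pivot [358. 197.]
t 21.45 err x,y mm [-0.89 -0.16] shoulder height mm 114.02 F tool [-0.6  0.4 -0.1] M [-0.07 -0.34 -0.06] w 0.059768322744119494
```

View pics/w6b.png

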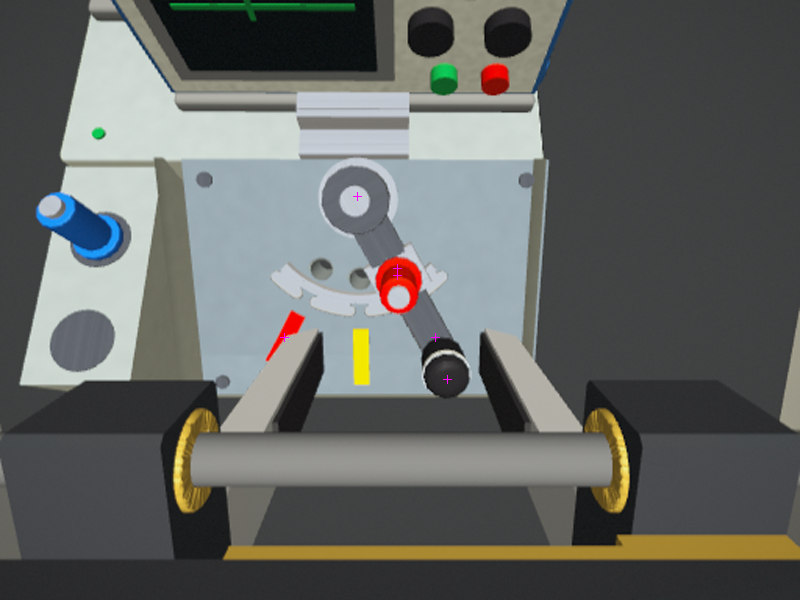

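The pin stands fully home in the eye at (399,280). The lever is still in green and the blue pin is still parked at (85,225). Handing in.

```bash
python3 -c "
from bench import robot
print(robot.close_job())"
```

```text
the job is handed in; nothing more can be done
None
```

The job is done and handed in: the lever is locked in the green notch, the red pin is pushed home through the eye and released, and the blue pin is still parked; no verdict was shown.

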